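# Fetch the toppled sample from under the sash and stand it on the balance

### The job

Raise the draught enclosure's sash until its lower edge is within or above the green bands on the posts, and let go of it so that it stays up by itself. Then reach in under it, take out the toppled sample bottle and set it down gently, upright on the middle of the balance's pan, leaving the sash up and the beaker, the jar and the can undisturbed.

Things in the scene. Friction and masses are not known exactly. Their poses are not given: they have to be found in the camera images.
- enclosure_front (a point): Fixed bench-top enclosure, 400 mm wide, 280 deep, open above. Point: on the bench, middle of the sash plane; x into the enclosure, y left, z up. The sash runs between posts 480 mm high, 356 mm apart inside, 32 mm deep, with a head bar on top; clear side panes 214 mm and back pane 125 mm high. Contents stand on the bench itself. Green bands on the posts: 230 to 280 mm above the bench.
- sash_handle (a point): Orange grip bar at the sash's left, 135 mm left of its middle, sticking out 105 mm from the sash plane towards the robot, 24 mm wide (y), 30 mm high, its outer 91 mm free. Point: middle of its width and height, 85 mm before the sash plane, 65 mm above the sash's lower edge; axes as the enclosure's. The clear pane goes on behind and above it, to 183 mm over the lower edge.
- sash (a joint): Height of the sash in m: 0 shut (lower edge 2 mm above the bench), 0.29 at the upper stop. The sash weighs 0.5 to 0.7 kg; a counterbalance arm with a dark weight (behind the left post's top, up to 580 mm high, swinging back as the sash rises) takes over with height: let go below 0.06 it always slides shut, from 0.16 up friction always holds it. Lifting takes at most 10 N.
- bottle_center (a point): Toppled square bottle, white, yellow band, blue cap: 50 x 50 mm, 130 mm long (square body 94 mm, then neck and 36 mm wide cap), 0.15 to 0.29 kg. Point: middle of its length, 65 mm above its base when upright; z from base to cap. At the start it lies on the bench in the enclosure, cap towards the sash, within 0.3 rad of square to it.
- pan (a point): Centre of the top face of the balance's round steel pan, 130 mm in diameter, 68 mm above the bench. The balance is a fixed white box 220 x 180 mm, 56 mm high, to the left or to the right of the enclosure; the pan does not move. The point's x axis points away from the balance's display.
- stirrer: Fixed grey stirrer, 200 x 160 mm, 63 mm high, on the other side of the enclosure from the balance; origin at the centre of its underside.
- beaker: Glass beaker, 72 mm in diameter, 85 mm high, standing on the stirrer's plate; origin at the centre of its underside. Leave it alone.
- amber_jar: Amber jar with a black cap, 56 mm in diameter, 85 mm high, standing at the back inside the enclosure; origin at the centre of its underside. Leave it alone.
- white_can: White and blue can with a red cap, 54 mm in diameter, 100 mm high, standing at the back inside the enclosure; origin at the centre of its underside. Leave it alone.
Things that resemble listed ones, but are neither listed nor needed, are in the scene too. Leave any purple look-alike of the part that bears bottle_center alone.

How it is judged:
By the outcome, as a careful person would: the job done as asked, in the order asked, and still so for the second after the job is handed in, with the robot touching nothing.
It also fails if it takes over 72 s, if anything falls off the work surface, if the arm or the gripper's body presses on something with over 40 N, if the wrist force passes 120 N, or if a joint passes its speed limit or range.

### The arm

A 7-joint arm with a two-finger parallel gripper is mounted at the origin on the work surface. World frame = base frame: x ahead of the robot, y to its left, z up, the work surface at z = 0. Lengths are in m, angles in rad, forces in N, time in s.
With the tool pointing down it reaches from about 0.425 to 0.875 m from the base axis. Payload 4.7 kg.
Tool frame: the origin (TCP) lies on the centre line of the jaws, within the pads' length; the fingertips stand 22 mm ahead of it and the grasp point (between the pads) lies 3 mm ahead of it; z points along the fingers, y is the line along which they close (so a half turn about z gives the same grasp; the last joint's range is limited). The gripper opens to 85 mm and grips with 20 to 120 N. Pads are 22 mm wide; open, the fingers measure 114 mm over their backs; the gripper's body (76 mm by 85 mm) begins 54 mm behind the grasp point. The pads swing forward as they close: fully open they stand 13 mm farther back than shut.
Start: joints at [-1.102, 0.321, -0.07, 1.45, 0.023, 1.371, -0.057], TCP at [0.286, 0.584, 0.253] pointing down, gripper open.
Joint ranges: [-2.86, 2.86], [-0.3, 2.09], [-1.38, 1.24], [0.06, 2.45], [-1.56, 4.7], [0.09, 2.05], [-2.69, 2.69]. Speed limits (rad/s): [2.57, 2.57, 3.14, 3.14, 3.14, 3.14, 3.14].

### API

Orientations are given as a unit quaternion [x, y, z, w].
In Python, from workcell import r gives the robot as it stands. The module is installed in compiled form; this text tells all that it offers.
- The arm moves only by the tool step_arm, never from a script. Its argument "increments" is a list of rows, each a list of 5 numbers: the shift along the world's x, y, z in mm, then the turn about the world's z in rad, then the gripper's target within -1 to 1 (shut at 1, half-way at 0, fully open at -1). A call has 1 to 8 rows; each row is the pose to reach, as a shift and turn from the pose commanded when the call began; what a row does not reach only later rows make up. A row lasts 1/10 s, in which the tool goes at most 50 mm and 8.59 degrees, less where a joint would pass 70% of its speed; a pose out of reach is approached as far as the arm can. A call with a gripper value outside its range is refused whole. The fingers move at their own pace and stop on an object; "newtons" is the grip in N (left out, the last holds). Time passes only in rows, so rows that repeat a pose let the fingers close. It gives the time, the measured TCP pose, the force, the opening and the grip force at its end, in the units of the state.
- r.sense(): the state, without advancing time (a new reading comes with each control period).
- r.camera(name): name is "scene" or "top"; returns (picture, depth): 480x640x3 uint8, blue, green, red; 480x640 float32, m along the optical axis (not along the pixel's ray), 0 where there is no reading.
- r.camera_model(name): a dict with "mtx" (3x3 intrinsics, pixels), "k1" (the pictures are not rectified: a ray, as slopes to the right and down, at radius r is drawn at 1 + k1 r^2 times it, then the intrinsics apply), "position" and "rotation" of the camera in the world. Camera axes: x right, y up, looking along -z (the intrinsics and any distortion apply to the point x, -y, -z); pixel columns grow to the right and rows downward; lengths in m; the calibration is good to about 2 mm. A picture is of the moment at which its call begins. camera_model takes no time and is no camera call.
- r.job_done(): hands the job in; it is judged then, once.
The state is a dict: "time": time; "q": joint angles; "qvel": joint speeds; "joint_efforts": joint torques, N m; "position": TCP position; "ee_rot": TCP orientation; "wrist_force": force on the tool from outside, world axes, zero at the start; "wrist_torque": the same for the moment, N m; "gripper_width": finger opening in m; "gripper_force": force on a finger pad.
Only numpy, scipy, OpenCV 4.12 (cv2) and the standard library are available. Lean on these libraries where they do the work, as an engineer would, in place of code of your own. Each camera call takes 0.05 s, during which the arm holds its last target. There are 200 camera calls.

## Working session

There is one attempt and no reset: what is moved stays moved. The work goes in short steps, Python scripts to look and compute and a tool call to move; the robot and the scene stay as the last step left them, time stands still between calls to the robot, and variables do not carry over. Pictures are saved under pics/ and viewed, at most 10 in all, crops included, and the job is handed in when it is done.

Besides the shell and the picture viewer there is one more tool, called after "Request:" by a JSON object that holds its "fn" and its "kwargs", one argument or row to a line. step_arm: Moves the arm, as the interface text tells. Its arguments: {"type":"object","properties":{"increments":{"type":"array","items":{"type":"array","items":{"type":"number"}}},"newtons":{"type":"number"}},"required":["increments"]}

```bash
mkdir -p pics
cat > h.py <<'E'
import numpy as np, cv2
from workcell import r
def grab(n):
    p,d=r.camera(n); return p,d,r.camera_model(n)
def rays(m,uv):
    uv=np.asarray(uv,float).reshape(-1,1,2); K=np.array(m['mtx'])
    x=cv2.undistortPoints(uv,K,np.array([m['k1'],0,0,0.]))[:,0]
    d=np.c_[x[:,0],-x[:,1],-np.ones(len(x))]
    return np.array(m['position']),d@np.array(m['rotation']).reshape(3,3).T
def onplane(m,uv,z):
    o,d=rays(m,uv); return o+d*((z-o[2])/d[:,2])[:,None]
def bydepth(m,uv,dep):
    o,d=rays(m,uv); uv=np.asarray(uv,int).reshape(-1,2); return o+d*dep[uv[:,1],uv[:,0]][:,None]
E
python3 - <<'E'
from h import *
for n in("scene","top"):
    p,d,m=grab(n); cv2.imwrite(f"pics/{n}0.png",p); np.savez(f"{n}0.npz",p=p,d=d); print(n,m)
s=r.sense(); print(s['position'],s['ee_rot'],s['time'],s['gripper_width'])
E
```

```text
scene {'mtx': array([[463.94514513,   0.        , 314.84991245],
       [  0.        , 463.94514513, 234.19395953],
       [  0.        ,   0.        ,   1.        ]]), 'k1': -0.12141311017440633, 'position': array([ 0.99949125, -0.66380812,  0.6477257 ]), 'rotation': array([0.41905269, 0.1183933 , 0.22078056, 0.87271634])}
top {'mtx': array([[500.73372373,   0.        , 322.97717016],
       [  0.        , 500.73372373, 237.98188092],
       [  0.        ,   0.        ,   1.        ]]), 'k1': -0.12694359644721237, 'position': array([0.55219306, 0.01128256, 1.10336687]), 'rotation': array([ 0.02510958, -0.03506413, -0.70369278,  0.70919425])}
[0.28537983 0.58350933 0.25232461] [ 2.25421873e-01  9.74260870e-01 -8.47111134e-04 -1.40804661e-04] 0.1 0.08531446596428313
```

View pics/scene0.png

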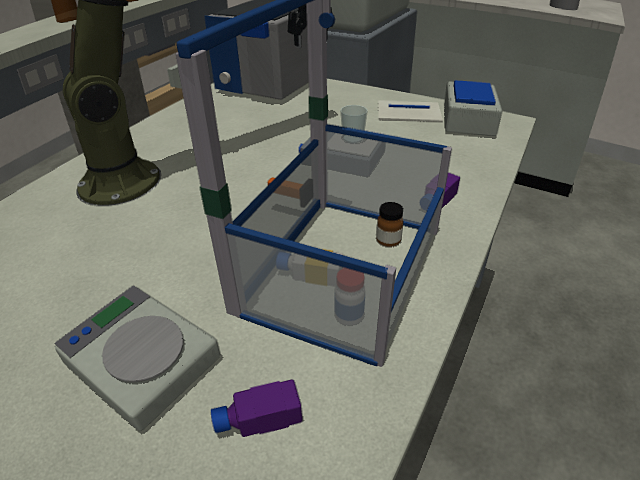

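View pics/top0.png

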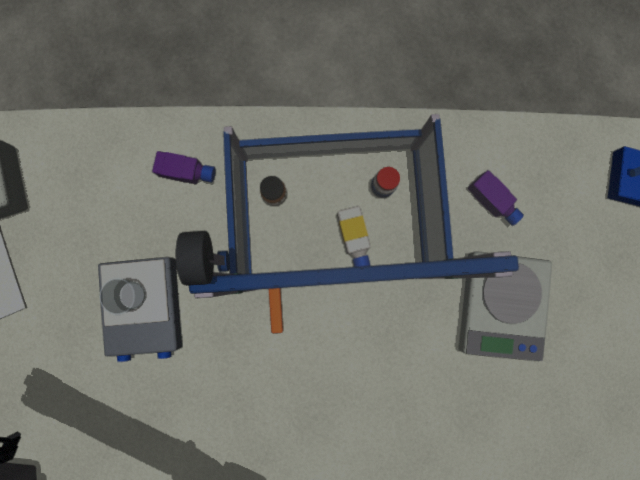

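The top view shows the handle (orange, 276,310), the bottle (white/yellow/blue cap, 354,235), the jar (273,190), the can (387,180) and the pan (512,293). The two purple bottles (180,167) and (497,197) lie outside the enclosure, so they are the decoys. The white one inside, with the yellow band and cap towards the sash, fits the description.

```bash
cat > /tmp/a.py <<'E'
import re
s=open('h.py').read()
s=s.replace("np.array(m['rotation']).reshape(3,3).T","R.from_quat(m['rotation']).as_matrix().T").replace("import numpy as np, cv2","import numpy as np, cv2\nfrom scipy.spatial.transform import Rotation as R")
open('h.py','w').write(s)
E
python3 /tmp/a.py
python3 - <<'E'
from h import *
L=lambda n:np.load(n+"0.npz")
p,d=L("top")['p'],L("top")['d']; m=r.camera_model("top")
hsv=cv2.cvtColor(p,cv2.COLOR_BGR2HSV)
def rect(lo,hi,box,z,name):
    k=cv2.inRange(hsv,lo,hi); M=np.zeros_like(k); x0,y0,x1,y1=box; M[y0:y1,x0:x1]=k[y0:y1,x0:x1]
    c=max(cv2.findContours(M,0,2)[0],key=cv2.contourArea); q=onplane(m,c.reshape(-1,2),z)
    rr=cv2.minAreaRect((q[:,:2]*1000).astype(np.float32)); print(name,cv2.contourArea(c),np.round(rr[0]),np.round(rr[1]),round(rr[2],1), 'depthz',np.round(np.median(bydepth(m,c.reshape(-1,2),d)[:,2]),3)); return c
rect((5,150,80),(20,255,255),(255,280,300,345),.082,"handle")
rect((20,120,80),(35,255,255),(330,200,380,255),.05,"yellow")
rect((0,0,120),(35,255,255),(330,200,380,258),.05,"body")
rect((100,120,50),(125,255,255),(345,245,380,268),.03,"cap")
# head bar (z~.48?), depth points
for nm,uv in dict(barL=(240,281),barR=(460,268),mid=(350,275),pan=(512,293),body=(351,215),band=(354,230),cap=(361,262),jar=(273,185),can=(388,177),handleN=(277,325),handleF=(275,295),paneL=(237,220),paneR=(430,200)).items(): print(nm,np.round(bydepth(m,[uv],d)[0],3))
# pan circle
k=cv2.medianBlur(cv2.cvtColor(p,cv2.COLOR_BGR2GRAY),3)
print("pan",[ (np.round(c,1),np.round(onplane(m,[c[:2]],.068)[0],3)) for c in (cv2.HoughCircles(k[240:345,460:560],cv2.HOUGH_GRADIENT,1,50,param1=80,param2=15,minRadius=24,maxRadius=40)[0]+[460,240,0])])
x0=p[195:345,255:385]; cv2.imwrite("pics/crop.png",cv2.resize(p[195:345,240:560],None,fx=2.5,fy=2.5,interpolation=cv2.INTER_CUBIC))
E
```

```text
handle 411.5 [491.  93.] [88. 22.] 4.8 depthz 0.081
yellow 445.0 [664. -67.] [43. 51.] 14.6 depthz 0.05
body 2201.5 [663. -70.] [122. 105.] 0.3 depthz 0.048
cap 106.0 [593. -86.] [21. 29.] 14.3 depthz 0.039
barL [0.551 0.103 0.494]
barR [ 0.568 -0.166  0.495]
mid [ 0.559 -0.03   0.495]
pan [ 0.527 -0.403  0.068]
body [ 0.692 -0.062  0.051]
band [ 0.66  -0.069  0.049]
cap [ 0.592 -0.084  0.042]
jar [0.748 0.101 0.085]
can [ 0.764 -0.134  0.103]
handleN [0.462 0.089 0.082]
handleF [0.522 0.094 0.082]
paneL [0.667 0.163 0.151]
paneR [ 0.716 -0.218  0.112]
pan [(array([511.5, 292.5,  30.4]), array([ 0.528, -0.402,  0.068]))]
```

View pics/crop.png

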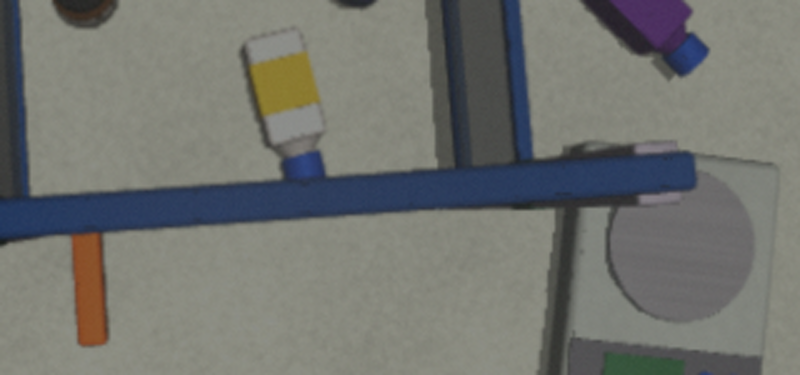

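The crop confirms it: white body, yellow band (285,85 in the crop), blue cap (303,165) pointing at the sash, about 20 mm behind the sash plane. Handle grasp point ≈ (0.467, 0.0905). Moving there.

Request:
{"fn": "step_arm", "kwargs": {
  "increments": [
    [17,-45,0,0.06,-0.3],
    [34,-90,0,0.12,-0.3],
    [51,-135,0,0.19,-0.3],
    [68,-180,0,0.25,-0.3],
    [85,-225,0,0.32,-0.3],
    [102,-270,0,0.38,-0.3],
    [119,-315,0,0.45,-0.3],
    [136,-360,0,0.525,-0.3]
  ]
}}

```text
time: 0.9
position: [0.4217, 0.2218, 0.2531]
ee_rot: [-0.037, 0.999, 0.0, -0.0]
wrist_force: [1.8, 0.2, 0.4]
gripper_width: 0.0556
gripper_force: 0.0
```

Request:
{"fn": "step_arm", "kwargs": {
  "increments": [
    [15,-45,0,0,-0.3],
    [30,-90,0,0,-0.3],
    [46,-133,0,0,-0.3],
    [46,-133,0,0,-0.3],
    [46,-133,-20,0,-0.3],
    [46,-133,-50,0,-0.3],
    [46,-133,-80,0,-0.3],
    [46,-133,-80,0,-0.3]
  ]
}}

```text
time: 1.7
position: [0.4643, 0.0905, 0.1694]
ee_rot: [-0.035, 0.999, -0.001, -0.004]
wrist_force: [-0.1, -0.9, 0.3]
gripper_width: 0.0558
gripper_force: 0.0
```

Run:
```python
from h import *
p,d,m=grab("scene"); cv2.imwrite("pics/s1.png",p); np.savez("s1.npz",p=p,d=d)
vv,uu=np.mgrid[0:480:1,0:640:1]; P=bydepth(m,np.c_[uu.ravel(),vv.ravel()],d)
ok=(d.ravel()>0)&(abs(P[:,1]-.09)<.09)&(P[:,0]>.2)&(P[:,0]<.535)&(P[:,2]>.12)&(P[:,2]<.8)
Q=P[ok]
for z in np.arange(.12,.8,.03):
    s=Q[(Q[:,2]>=z)&(Q[:,2]<z+.03)]
    if len(s)>3: print(round(z,2),len(s),'x',np.round(np.percentile(s[:,0],[2,98]),3),'y',np.round(np.percentile(s[:,1],[2,98]),3))
```

```text
0.15 216 x [0.452 0.478] y [0.048 0.125]
0.18 309 x [0.453 0.534] y [0.031 0.144]
0.21 480 x [0.459 0.533] y [0.024 0.153]
0.24 532 x [0.459 0.533] y [0.022 0.152]
0.27 457 x [0.444 0.533] y [0.052 0.139]
0.3 614 x [0.44  0.533] y [0.052 0.138]
0.33 547 x [0.442 0.534] y [0.051 0.138]
0.36 588 x [0.444 0.534] y [0.054 0.139]
0.39 627 x [0.445 0.532] y [0.054 0.137]
0.42 441 x [0.453 0.534] y [0.055 0.14 ]
0.45 169 x [0.442 0.534] y [0.042 0.14 ]
0.48 110 x [0.438 0.51 ] y [0.04  0.058]
```

View pics/s1.png

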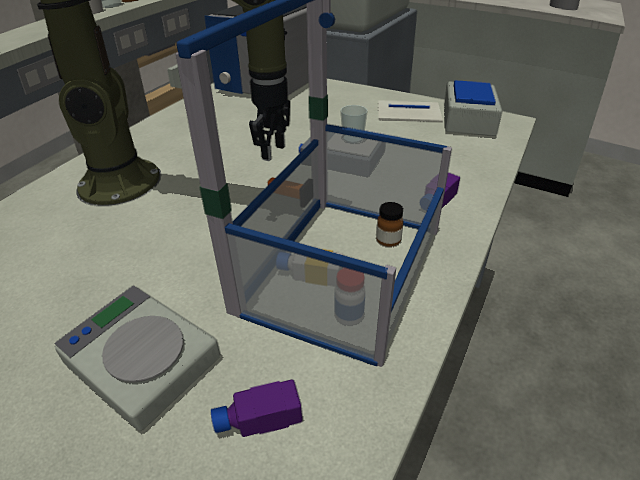

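The scene shows the gripper (270,135) hovering over the handle (290,188). I need the wrist's height profile to know how far the tool can go under the sash.

Run:
```python
from h import *
s=r.sense(); q=s['q']; print(np.round(q,3),s['position'])
def T(x,rpy): 
    A=np.eye(4);A[:3,:3]=R.from_euler('xyz',rpy).as_matrix();A[:3,3]=x;return A
h=np.pi/2
J=[((0,0,.267),(0,0,0)),((0,0,0),(-h,0,0)),((0,-.293,0),(h,0,0)),((.0525,0,0),(h,0,0)),((.0775,-.3425,0),(h,0,0)),((0,0,0),(h,0,0)),((.076,.097,0),(-h,0,0))]
A=np.eye(4)
for i,(x,rp) in enumerate(J):
    A=A@T(x,rp)@T((0,0,0),(0,0,q[i])); print(i+1,np.round(A[:3,3],3), np.round(A[:3,2],2))
p,d,m=grab("top"); cv2.imwrite("pics/t1.png",p); np.savez("t1.npz",p=p,d=d)
vv,uu=np.mgrid[0:480,0:640]; P=bydepth(m,np.c_[uu.ravel(),vv.ravel()],d)
t=np.array(s['position']); 
for dx in np.arange(-.16,.08,.01):
    k=(abs(P[:,0]-t[0]-dx)<.005)&(abs(P[:,1]-t[1])<.05)&(P[:,2]>.1)
    kk=k&(abs(P[:,1]-t[1])<.012)
    if k.any(): print(round(dx,3),k.sum(),'z-tcp max all',np.round(P[k,2].max()-t[2],3),'centre', np.round(np.percentile(P[kk,2]-t[2],[5,50,95]),3) if kk.any() else '')
```

```text
[-5.680e-01  3.000e-03  3.220e-01  1.984e+00 -1.000e-03  1.159e+00
  1.395e+00] [0.46589132 0.09086425 0.17175208]
1 [0.    0.    0.267] [0. 0. 1.]
2 [0.    0.    0.267] [0.54 0.84 0.  ]
3 [ 0.001 -0.     0.56 ] [ 0. -0.  1.]
4 [ 0.052 -0.013  0.56 ] [-0.24 -0.97 -0.  ]
5 [ 0.326 -0.083  0.768] [ 0.89 -0.22  0.4 ]
6 [ 0.326 -0.083  0.768] [0.24 0.97 0.  ]
7 [ 0.445 -0.113  0.757] [ 0.71 -0.18 -0.68]
-0.12 39 z-tcp max all 0.423 centre [0.405 0.413 0.422]
-0.11 480 z-tcp max all 0.436 centre [0.408 0.422 0.429]
-0.1 666 z-tcp max all 0.434 centre [0.407 0.42  0.426]
-0.09 690 z-tcp max all 0.429 centre [0.406 0.417 0.423]
-0.08 701 z-tcp max all 0.424 centre [0.405 0.414 0.419]
-0.07 740 z-tcp max all 0.42 centre [0.402 0.411 0.416]
-0.06 757 z-tcp max all 0.416 centre [0.4   0.408 0.412]
-0.05 788 z-tcp max all 0.411 centre [0.398 0.404 0.408]
-0.04 780 z-tcp max all 0.406 centre [0.395 0.4   0.404]
-0.03 828 z-tcp max all 0.402 centre [0.392 0.396 0.4  ]
-0.02 880 z-tcp max all 0.397 centre [0.376 0.392 0.395]
-0.01 871 z-tcp max all 0.396 centre [0.376 0.377 0.39 ]
0.0 896 z-tcp max all 0.392 centre [0.377 0.378 0.38 ]
0.01 952 z-tcp max all 0.389 centre [0.376 0.378 0.38 ]
0.02 876 z-tcp max all 0.385 centre [0.371 0.374 0.377]
0.03 849 z-tcp max all 0.382 centre [0.362 0.368 0.372]
0.04 478 z-tcp max all 0.375 centre [0.19  0.355 0.363]
0.05 136 z-tcp max all 0.366 centre [0.34  0.341 0.344]
0.06 3 z-tcp max all 0.109 centre 
0.07 174 z-tcp max all 0.327 centre [0.32 0.32 0.32]
```

View pics/t1.png

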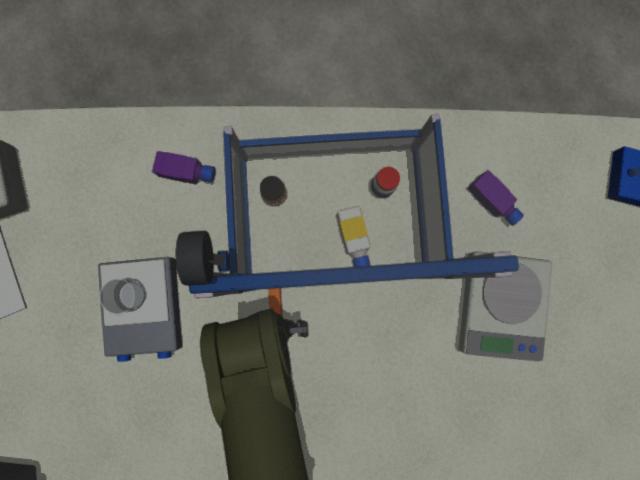

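The wrist column (radius about 45 mm) rises about 0.38 m above the TCP at (240,340). A vertical tool can therefore hardly pass under the sash, which goes up to 0.292 m at most, so I'll raise the sash close to its stop. First, grip the handle.

Request:
{"fn": "step_arm", "kwargs": {
  "increments": [
    [1,0,-30,0,-0.3],
    [1,0,-60,0,-0.3],
    [1,0,-85,0,-0.3],
    [1,0,-100,0,-0.3],
    [1,0,-100,0,0.2],
    [1,0,-100,0,1],
    [1,0,-100,0,1],
    [1,0,-100,0,1]
  ],
  "newtons": 50
}}

```text
time: 2.6
position: [0.47, 0.0908, 0.0753]
ee_rot: [-0.035, 0.999, 0.0, 0.002]
wrist_force: [-2.0, -1.9, 7.6]
gripper_width: 0.0229
gripper_force: 51.5
```

Request:
{"fn": "step_arm", "kwargs": {
  "increments": [
    [0,0,0,0,1],
    [0,0,20,0,1],
    [0,0,50,0,1],
    [0,0,85,0,1],
    [0,0,120,0,1],
    [0,0,155,0,1],
    [0,0,180,0,1],
    [0,0,200,0,1]
  ]
}}

```text
time: 3.4
position: [0.4699, 0.0907, 0.2756]
ee_rot: [-0.035, 0.999, 0.0, 0.002]
wrist_force: [5.8, -0.0, -4.6]
gripper_width: 0.0233
gripper_force: 52.5
```

Request:
{"fn": "step_arm", "kwargs": {
  "increments": [
    [0,0,25,0,1],
    [0,0,45,0,1],
    [0,0,60,0,1],
    [0,0,72,0,1],
    [0,0,80,0,1],
    [0,0,80,0,1],
    [0,0,80,0,1]
  ]
}}

```text
time: 4.1
position: [0.4699, 0.0908, 0.3547]
ee_rot: [-0.035, 0.999, 0.0, 0.002]
wrist_force: [6.1, -1.8, 3.1]
gripper_width: 0.023
gripper_force: 53.5
```

Request:
{"fn": "step_arm", "kwargs": {
  "increments": [
    [0,0,0,0,0.2],
    [0,0,0,0,-0.1],
    [0,0,0,0,-0.3],
    [0,0,0,0,-0.3],
    [-8,0,15,0,-0.3],
    [-15,0,40,0,-0.3],
    [-20,0,65,0,-0.3],
    [-20,0,65,0,-0.3]
  ]
}}

```text
time: 4.9
position: [0.449, 0.0913, 0.4218]
ee_rot: [-0.035, 0.999, 0.001, 0.003]
wrist_force: [0.5, -0.5, -0.2]
gripper_width: 0.0555
gripper_force: 0.0
```

Run:
```python
from h import *
s=r.sense(); print(np.round(s['q'],3),s['position'],s['ee_rot'])
p,d,m=grab("top"); hsv=cv2.cvtColor(p,cv2.COLOR_BGR2HSV)
k=cv2.inRange(hsv,(5,150,80),(20,255,255)); v,u=np.nonzero(k); P=bydepth(m,np.c_[u,v],d); print("top orange",len(u),np.round(np.percentile(P,[5,50,95],axis=0),3))
p,d,m=grab("scene"); cv2.imwrite("pics/s2.png",p)
```

```text
[-0.594 -0.138  0.295  1.61   0.039  1.657  1.344] [0.44902096 0.091337   0.4217594 ] [-0.03535368  0.99937091  0.00115278  0.00256365]
top orange 788 [[0.463 0.083 0.359]
 [0.499 0.093 0.362]
 [0.533 0.104 0.364]]
```

View pics/s2.png

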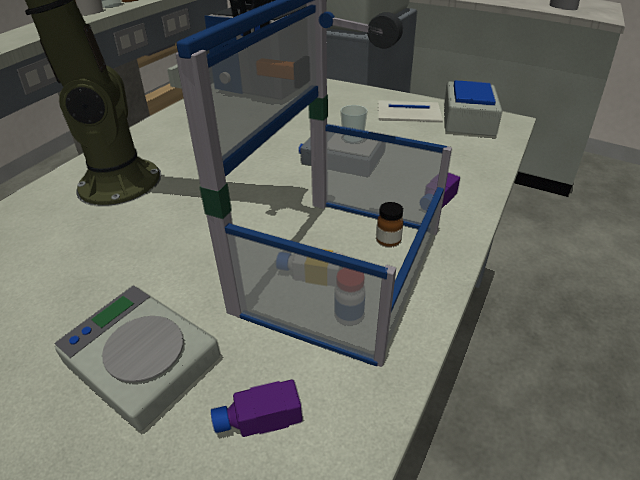

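The sash stays up by itself, with its edge at about 0.28 m inside the bands (216,200), and the bottle is undisturbed at (310,265). A vertical tool can't reach the cap under the pane. I'll check how the arm behaves at its reach limit, in free air above.

Request:
{"fn": "step_arm", "kwargs": {
  "increments": [
    [-10,-20,45,0,-0.3],
    [-10,-40,90,0,-0.3],
    [-10,-60,135,0,-0.3],
    [-10,-80,180,0,-0.3],
    [-10,-100,225,0,-0.3],
    [-10,-120,270,0,-0.3],
    [-10,-140,315,0,-0.3],
    [-10,-140,360,0,-0.3]
  ]
}}

```text
time: 5.8
position: [0.4401, -0.0215, 0.6339]
ee_rot: [-0.035, 0.999, -0.001, 0.02]
wrist_force: [-0.7, -0.3, -0.5]
gripper_width: 0.0558
gripper_force: 0.0
```

Request:
{"fn": "step_arm", "kwargs": {
  "increments": [
    [0,0,45,0,-0.3],
    [0,0,90,0,-0.3],
    [0,0,130,0,-0.3],
    [0,0,170,0,-0.3],
    [0,0,200,0,-0.3],
    [0,0,200,0,-0.3]
  ]
}}

```text
time: 6.4
position: [0.4418, -0.0218, 0.6647]
ee_rot: [-0.035, 0.998, -0.003, 0.052]
wrist_force: [0.6, 0.4, -0.4]
gripper_width: 0.0555
gripper_force: 0.0
```

Run:
```python
from h import *
s=r.sense(); print(np.round(s['q'],3),s['position'],R.from_quat(s['ee_rot']).as_matrix()[:,2].round(3))
```

```text
[ 1.076 -0.029 -1.026  1.    -0.03   2.052  1.673] [ 0.44180989 -0.02177536  0.66465275] [ 0.104 -0.003 -0.995]
```

Request:
{"fn": "step_arm", "kwargs": {
  "increments": [
    [0,0,-40,0,-0.3],
    [0,0,-80,0,-0.3],
    [0,0,-120,0,-0.3],
    [0,0,-160,0,-0.3],
    [0,0,-160,0,-0.3],
    [0,0,-160,0,-0.3]
  ]
}}

```text
time: 7.0
position: [0.4415, -0.0212, 0.506]
ee_rot: [-0.035, 0.998, -0.003, 0.052]
wrist_force: [0.3, 0.7, 1.4]
gripper_width: 0.0556
gripper_force: 0.0
```

Run:
```python
from h import *
s=r.sense(); print(np.round(s['q'],3),s['position'],R.from_quat(s['ee_rot']).as_matrix()[:,2].round(3))
```

```text
[ 1.097 -0.272 -0.825  1.476 -0.228  1.744  1.87 ] [ 0.44146174 -0.02116275  0.50602744] [ 0.105 -0.003 -0.994]
```

The tilt gained at the reach limit persists in the commanded pose (tool z now [0.10, 0, -0.99]). Stretching outward in free air high over the enclosure should therefore pitch the tool forward, so that it can reach under the sash. Continuing that way.

Request:
{"fn": "step_arm", "kwargs": {
  "increments": [
    [0,-10,45,0,-0.3],
    [0,-20,90,0,-0.3],
    [0,-30,130,0,-0.3],
    [45,-30,130,0,-0.3],
    [90,-30,130,0,-0.3],
    [135,-30,130,0,-0.3],
    [180,-30,130,0,-0.3],
    [225,-30,130,0,-0.3]
  ]
}}

```text
time: 7.8
position: [0.6082, -0.0603, 0.6263]
ee_rot: [-0.031, 0.998, 0.01, 0.045]
wrist_force: [0.6, -1.8, -0.3]
gripper_width: 0.0555
gripper_force: 0.0
```

Request:
{"fn": "step_arm", "kwargs": {
  "increments": [
    [45,0,0,0,-0.3],
    [90,0,0,0,-0.3],
    [135,0,0,0,-0.3],
    [180,0,0,0,-0.3],
    [225,0,0,0,-0.3],
    [270,0,0,0,-0.3],
    [315,0,0,0,-0.3],
    [360,0,0,0,-0.3]
  ]
}}

```text
time: 8.6
position: [0.7958, -0.0529, 0.5396]
ee_rot: [-0.032, 0.997, 0.005, 0.067]
wrist_force: [-0.5, -1.9, -0.3]
gripper_width: 0.0552
gripper_force: 0.0
```

```bash
cat > st.py <<'E'
from h import *
s=r.sense(); M=R.from_quat(s['ee_rot']).as_matrix(); print(round(s['time'],1),'q',np.round(s['q'],3),'p',np.round(s['position'],4),'z',M[:,2].round(3),'y',M[:,1].round(3),'F',np.round(s['wrist_force'],1))
E
python3 st.py
```

```text
8.6 q [ 0.007  0.799  0.32   0.163 -0.306  2.054  1.691] p [ 0.7958 -0.0529  0.5396] z [ 0.134  0.014 -0.991] y [-0.064  0.998  0.005] F [-0.5 -1.9 -0.3]
```

Request:
{"fn": "step_arm", "kwargs": {
  "increments": [
    [0,0,50,0,-0.3],
    [0,0,100,0,-0.3],
    [0,0,150,0,-0.3],
    [0,0,200,0,-0.3],
    [0,0,250,0,-0.3],
    [0,0,300,0,-0.3],
    [0,0,350,0,-0.3],
    [0,0,400,0,-0.3]
  ]
}}

```text
time: 9.4
position: [0.6953, -0.0451, 0.6431]
ee_rot: [-0.03, 0.995, 0.003, 0.094]
wrist_force: [-0.1, 0.7, -1.0]
gripper_width: 0.0555
gripper_force: 0.0
```

```bash
python3 st.py
```

```text
9.4 q [-0.02   0.519  0.184  0.387 -0.143  2.053  1.685] p [ 0.6953 -0.0451  0.6431] z [ 0.187  0.012 -0.982] y [-0.061  0.998  0.   ] F [-0.1  0.7 -1. ]
```

Request:
{"fn": "step_arm", "kwargs": {
  "increments": [
    [50,0,100,0,-0.3],
    [100,0,200,0,-0.3],
    [150,0,300,0,-0.3],
    [200,0,400,0,-0.3],
    [200,0,400,0,-0.3],
    [200,0,400,0,-0.3],
    [200,0,400,0,-0.3],
    [200,0,400,0,-0.3]
  ]
}}

```text
time: 10.2
position: [0.6936, -0.0352, 0.6697]
ee_rot: [-0.03, 0.992, 0.001, 0.121]
wrist_force: [0.6, -0.9, 0.5]
gripper_width: 0.0556
gripper_force: 0.0
```

Request:
{"fn": "step_arm", "kwargs": {
  "increments": [
    [0,0,400,0,-0.3],
    [0,0,400,0,-0.3],
    [0,0,400,0,-0.3],
    [0,0,400,0,-0.3],
    [0,0,400,0,-0.3],
    [0,0,400,0,-0.3],
    [0,0,400,0,-0.3],
    [0,0,400,0,-0.3]
  ]
}}

```text
time: 11.0
position: [0.6112, -0.0285, 0.7328]
ee_rot: [-0.03, 0.988, -0.001, 0.15]
wrist_force: [-0.3, -0.0, -1.2]
gripper_width: 0.0553
gripper_force: 0.0
```

```bash
python3 st.py
```

```text
11.0 q [-0.087  0.322  0.213  0.472 -0.119  2.053  1.664] p [ 0.6112 -0.0285  0.7328] z [ 0.296  0.008 -0.955] y [-0.059  0.998 -0.01 ] F [-0.3 -0.  -1.2]
```

Request:
{"fn": "step_arm", "kwargs": {
  "increments": [
    [0,0,400,0,-0.3],
    [0,0,400,0,-0.3],
    [0,0,400,0,-0.3],
    [0,0,400,0,-0.3],
    [0,0,400,0,-0.3],
    [0,0,400,0,-0.3],
    [0,0,400,0,-0.3],
    [0,0,400,0,-0.3]
  ]
}}

```text
time: 11.8
position: [0.5557, -0.0231, 0.775]
ee_rot: [-0.029, 0.983, -0.002, 0.18]
wrist_force: [0.2, -0.1, -0.2]
gripper_width: 0.0556
gripper_force: 0.0
```

Request:
{"fn": "step_arm", "kwargs": {
  "increments": [
    [0,0,400,0,-0.3],
    [0,0,400,0,-0.3],
    [0,0,400,0,-0.3],
    [0,0,400,0,-0.3],
    [0,0,400,0,-0.3],
    [0,0,400,0,-0.3],
    [0,0,400,0,-0.3],
    [0,0,400,0,-0.3]
  ]
}}

```text
time: 12.6
position: [0.5184, -0.0187, 0.8086]
ee_rot: [-0.029, 0.977, -0.004, 0.21]
wrist_force: [-0.2, 0.3, -0.4]
gripper_width: 0.0555
gripper_force: 0.0
```

Request:
{"fn": "step_arm", "kwargs": {
  "increments": [
    [0,0,400,0,-0.3],
    [0,0,400,0,-0.3],
    [0,0,400,0,-0.3],
    [0,0,400,0,-0.3],
    [0,0,400,0,-0.3],
    [0,0,400,0,-0.3],
    [0,0,400,0,-0.3],
    [0,0,400,0,-0.3]
  ]
}}

```text
time: 13.4
position: [0.4924, -0.0154, 0.8383]
ee_rot: [-0.029, 0.971, -0.005, 0.239]
wrist_force: [0.3, 0.4, -0.1]
gripper_width: 0.0555
gripper_force: 0.0
```

```bash
python3 st.py
```

```text
13.4 q [-0.417  0.089  0.51   0.527 -0.095  2.053  1.645] p [ 0.4924 -0.0154  0.8383] z [ 0.464  0.004 -0.886] y [-0.053  0.998 -0.024] F [ 0.3  0.4 -0.1]
```

Tilt is now 0.48 rad, which clears the sash under my geometry check. Now lower in front of the sash and align with the bottle's heading.

Request:
{"fn": "step_arm", "kwargs": {
  "increments": [
    [2,-15,-45,0.03,-0.6],
    [4,-30,-90,0.06,-0.6],
    [6,-45,-135,0.09,-0.6],
    [8,-60,-180,0.12,-0.6],
    [8,-75,-225,0.15,-0.6],
    [8,-95,-270,0.18,-0.6],
    [8,-95,-315,0.2,-0.6],
    [8,-95,-350,0.2,-0.6]
  ]
}}

```text
time: 14.2
position: [0.4999, -0.1114, 0.4858]
ee_rot: [-0.125, 0.963, 0.019, 0.238]
wrist_force: [0.6, 1.4, 0.2]
gripper_width: 0.0685
gripper_force: 0.0
```

Request:
{"fn": "step_arm", "kwargs": {
  "increments": [
    [0,0,0,0,-0.6],
    [0,0,-45,0,-0.6],
    [0,0,-90,0,-0.6],
    [0,0,-135,0,-0.6],
    [0,0,-180,0,-0.6],
    [0,0,-225,0,-0.6],
    [0,0,-250,0,-0.6],
    [0,0,-250,0,-0.6]
  ]
}}

```text
time: 15.0
position: [0.5002, -0.1087, 0.2369]
ee_rot: [-0.127, 0.963, 0.02, 0.237]
wrist_force: [-0.3, -0.6, 0.8]
gripper_width: 0.0682
gripper_force: 0.0
```

```bash
python3 st.py
```

```text
15.0 q [ 0.355 -0.237 -0.033  2.14  -0.332  0.845  2.326] p [ 0.5002 -0.1087  0.2369] z [ 0.451  0.099 -0.887] y [-0.253  0.967 -0.021] F [-0.3 -0.6  0.8]
```

Request:
{"fn": "step_arm", "kwargs": {
  "increments": [
    [15,3,-40,0,-0.6],
    [30,6,-80,0,-0.6],
    [40,10,-120,0,-0.6],
    [40,10,-150,0,-0.6],
    [40,10,-180,0,-0.6],
    [40,10,-200,0,-0.6],
    [40,10,-200,0,-0.6]
  ]
}}

```text
time: 15.7
position: [0.5423, -0.0994, 0.0388]
ee_rot: [-0.126, 0.963, 0.019, 0.239]
wrist_force: [0.1, -0.6, -1.5]
gripper_width: 0.0681
gripper_force: 0.0
```

```bash
python3 st.py
python3 - <<'E'
from h import *
p,d,m=grab("scene"); cv2.imwrite("pics/s3.png",cv2.resize(p[60:360,150:450],None,fx=2,fy=2))
E
```

```text
15.7 q [ 0.33   0.131 -0.069  2.26  -0.593  0.374  2.61 ] p [ 0.5423 -0.0994  0.0388] z [ 0.455  0.098 -0.885] y [-0.252  0.967 -0.023] F [ 0.1 -0.6 -1.5]
```

View pics/s3.png

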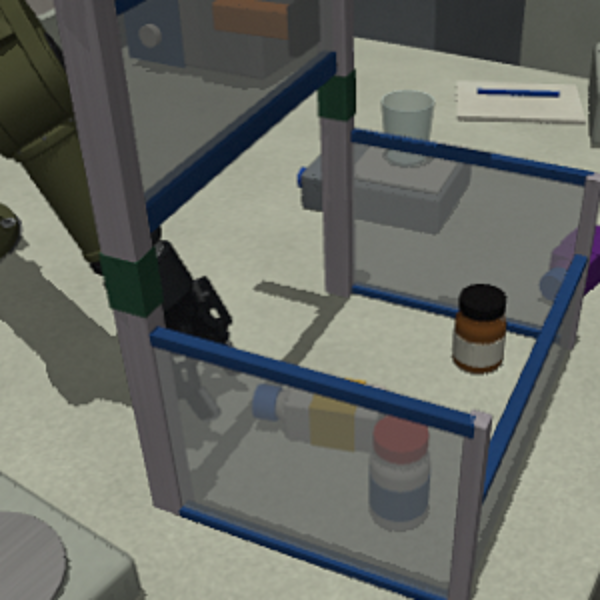

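The open fingers (205,395) stand in front of the cap (265,400), with the column well clear of the sash. Going in and gripping.

Request:
{"fn": "step_arm", "kwargs": {
  "increments": [
    [15,4,-2,0,-0.6],
    [30,8,-4,0,-0.6],
    [42,11,-4,0,-0.6],
    [52,13,-4,0,-0.6],
    [52,13,-4,0,0],
    [52,13,-4,0,1],
    [52,13,-4,0,1],
    [52,13,-4,0,1]
  ],
  "newtons": 30
}}

```text
time: 16.55
position: [0.5923, -0.0876, 0.0349]
ee_rot: [-0.125, 0.963, 0.019, 0.239]
wrist_force: [-1.5, 1.2, 3.7]
gripper_width: 0.0349
gripper_force: 29.6
```

```bash
python3 st.py
```

```text
16.6 q [ 0.265  0.218 -0.06   2.163 -0.525  0.358  2.496] p [ 0.5923 -0.0876  0.0349] z [ 0.455  0.096 -0.885] y [-0.25   0.968 -0.024] F [-1.5  1.2  3.7]
```

Request:
{"fn": "step_arm", "kwargs": {
  "increments": [
    [-5,-1,5,0,1],
    [-15,-4,12,0,1],
    [-27,-7,20,0,1],
    [-40,-10,30,0,1],
    [-50,-12,42,0,1],
    [-60,-15,55,0,1],
    [-60,-15,55,0,1]
  ],
  "newtons": 20
}}

```text
time: 17.25
position: [0.5314, -0.1038, 0.0909]
ee_rot: [-0.124, 0.963, 0.018, 0.239]
wrist_force: [-0.0, 0.1, -1.9]
gripper_width: 0.0344
gripper_force: 29.3
```

```bash
python3 st.py
python3 - <<'E'
from h import *
p,d,m=grab("scene"); cv2.imwrite("pics/s4.png",cv2.resize(p[60:360,150:450],None,fx=2,fy=2))
E
```

```text
17.2 q [ 0.305  0.011 -0.026  2.251 -0.477  0.49   2.486] p [ 0.5314 -0.1038  0.0909] z [ 0.457  0.094 -0.885] y [-0.248  0.968 -0.025] F [-0.   0.1 -1.9]
```

View pics/s4.png

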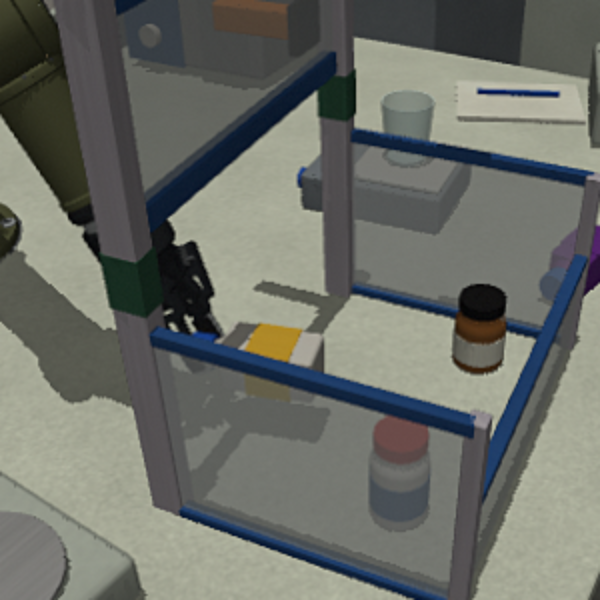

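The bottle is held firmly and stayed horizontal (cap 205,337; band 275,350), out under the sash. To turn it upright it has to pivot in the pads. I'll lay it down again and re-grip only the cap's outer end, so that gravity swings the base down on lifting.

Request:
{"fn": "step_arm", "kwargs": {
  "increments": [
    [0,0,-20,0,1],
    [0,0,-38,0,1],
    [0,0,-50,0,1],
    [0,0,-55,0,1],
    [0,0,-55,0,1],
    [0,0,-55,0,0],
    [0,0,-55,0,-0.1],
    [0,0,-55,0,-0.1]
  ]
}}

```text
time: 18.1
position: [0.5327, -0.1026, 0.0346]
ee_rot: [-0.125, 0.963, 0.019, 0.239]
wrist_force: [0.8, -1.1, -0.2]
gripper_width: 0.047
gripper_force: 0.0
```

Request:
{"fn": "step_arm", "kwargs": {
  "increments": [
    [-9,-2,4,0,-0.1],
    [-18,-5,6,0,-0.1],
    [-18,-5,6,0,-0.1],
    [-18,-5,6,0,0.5],
    [-18,-5,6,0,1],
    [-18,-5,6,0,1],
    [-18,-5,6,0,1]
  ],
  "newtons": 20
}}

```text
time: 18.8
position: [0.5146, -0.1078, 0.0409]
ee_rot: [-0.125, 0.963, 0.019, 0.239]
wrist_force: [-4.9, -1.0, 6.1]
gripper_width: 0.0345
gripper_force: 19.7
```

Request:
{"fn": "step_arm", "kwargs": {
  "increments": [
    [0,0,10,0,1],
    [0,0,25,0,1],
    [0,0,40,0,1],
    [0,0,40,0,1]
  ]
}}

```text
time: 19.2
position: [0.5158, -0.1077, 0.0823]
ee_rot: [-0.126, 0.962, 0.018, 0.24]
wrist_force: [-0.2, -0.9, -0.6]
gripper_width: 0.0342
gripper_force: 20.1
```

```bash
python3 st.py
python3 - <<'E'
from h import *
p,d,m=grab("top"); cv2.imwrite("pics/t5.png",p)
q,e,m2=grab("scene"); cv2.imwrite("pics/s5.png",np.hstack([cv2.resize(q[100:350,180:380],None,fx=2,fy=2),cv2.resize(p[200:325,300:400],None,fx=4,fy=4)]))
hsv=cv2.cvtColor(p,cv2.COLOR_BGR2HSV); k=cv2.inRange(hsv,(20,120,80),(35,255,255)); v,u=np.nonzero(k); P=bydepth(m,np.c_[u,v],d); print(len(u),np.round(np.percentile(P,[5,50,95],axis=0),3))
E
```

```text
19.2 q [ 0.372 -0.    -0.071  2.285 -0.515  0.478  2.547] p [ 0.5158 -0.1077  0.0823] z [ 0.458  0.095 -0.884] y [-0.251  0.968 -0.026] F [-0.2 -0.9 -0.6]
475 [[ 0.587 -0.104  0.056]
 [ 0.606 -0.081  0.063]
 [ 0.625 -0.058  0.071]]
```

View pics/s5.png

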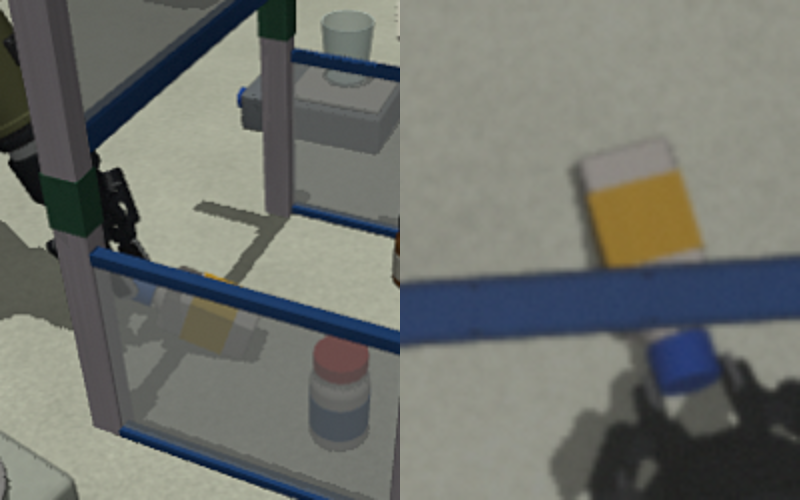

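The bottle now pivots: its base hangs down (cap 685,360, band 640,220 in the right half). Lift further to let it swing.

Request:
{"fn": "step_arm", "kwargs": {
  "increments": [
    [0,0,30,0,1],
    [-2,-1,70,0,1],
    [-5,-1,105,0,1],
    [-8,-2,130,0,1],
    [-8,-2,130,0,1]
  ]
}}

```text
time: 19.8
position: [0.5082, -0.1102, 0.2138]
ee_rot: [-0.125, 0.962, 0.017, 0.241]
wrist_force: [0.9, -0.9, -1.9]
gripper_width: 0.0346
gripper_force: 20.1
```

```bash
cat > bot.py <<'E'
from h import *
import sys
for n in ("top","scene"):
    p,d,m=grab(n); np.savez("last_"+n,p=p,d=d); hsv=cv2.cvtColor(p,cv2.COLOR_BGR2HSV)
    for nm,lo,hi in (("yel",(20,110,60),(35,255,255)),("cap",(100,130,50),(125,255,255)),):
        k=cv2.inRange(hsv,lo,hi); v,u=np.nonzero((k>0)&(d>0)); P=bydepth(m,np.c_[u,v],d)
        c=np.array(r.sense()['position']); g=(np.linalg.norm(P[:,:2]-c[:2],axis=1)<.13)&(P[:,2]<c[2]+.06)&(P[:,2]>.01); P=P[g]
        if len(P)>20:
            w,V=np.linalg.eigh(np.cov((P-P.mean(0)).T)); print(n,nm,len(P),np.round(np.percentile(P,[5,50,95],axis=0),3).tolist(),'normal',V[:,0].round(2))
E
python3 st.py; python3 bot.py
```

```text
19.8 q [ 0.394 -0.202 -0.073  2.164 -0.361  0.78   2.357] p [ 0.5082 -0.1102  0.2138] z [ 0.46   0.094 -0.883] y [-0.25   0.968 -0.027] F [ 0.9 -0.9 -1.9]
top cap 262 [[0.5, -0.121, 0.193], [0.514, -0.108, 0.197], [0.527, -0.096, 0.201]] normal [ 0.23  0.07 -0.97]
scene yel 326 [[0.525, -0.132, 0.098], [0.547, -0.108, 0.124], [0.553, -0.079, 0.135]] normal [ 0.93 -0.05  0.37]
scene cap 209 [[0.51, -0.126, 0.175], [0.525, -0.116, 0.187], [0.531, -0.098, 0.197]] normal [ 0.13 -0.58  0.81]
```

The bottle hangs within about 0.24 rad of upright. Carrying it round in front of the right post to the balance, turning a little so the last joint stays in range.

Request:
{"fn": "step_arm", "kwargs": {
  "increments": [
    [-6,-5,8,-0.02,1],
    [-14,-12,20,-0.05,1],
    [-22,-20,33,-0.08,1],
    [-30,-30,45,-0.1,1],
    [-36,-45,47,-0.12,1],
    [-42,-62,47,-0.15,1],
    [-48,-82,47,-0.18,1],
    [-52,-105,47,-0.22,1]
  ]
}}

```text
time: 20.7
position: [0.4534, -0.2161, 0.2568]
ee_rot: [-0.017, 0.971, -0.008, 0.239]
wrist_force: [0.1, -0.2, -1.8]
gripper_width: 0.034
gripper_force: 20.2
```

```bash
python3 st.py
```

```text
20.7 q [ 0.548 -0.277  0.003  2.131 -0.309  0.889  2.305] p [ 0.4534 -0.2161  0.2568] z [ 0.464 -0.007 -0.886] y [-0.03   0.999 -0.023] F [ 0.1 -0.2 -1.8]
```

Request:
{"fn": "step_arm", "kwargs": {
  "increments": [
    [0,-20,2,-0.04,1],
    [0,-45,2,-0.08,1],
    [3,-72,2,-0.12,1],
    [9,-100,2,-0.16,1],
    [17,-128,2,-0.2,1],
    [26,-153,2,-0.24,1],
    [36,-175,2,-0.28,1],
    [36,-175,2,-0.28,1]
  ]
}}

```text
time: 21.5
position: [0.491, -0.3934, 0.259]
ee_rot: [0.119, 0.964, -0.042, 0.236]
wrist_force: [0.5, -0.1, -1.7]
gripper_width: 0.0343
gripper_force: 20.3
```

```bash
python3 st.py; python3 bot.py
python3 - <<'E'
from h import *
z=np.load("last_scene.npz"); p=z['p']; t=np.load("last_top.npz")['p']
cv2.imwrite("pics/s6.png",np.hstack([p[150:450,0:300],t[180:480,340:640]]))
E
```

```text
21.5 q [ 0.64  -0.008  0.099  1.894 -0.271  0.831  2.205] p [ 0.491  -0.3934  0.259 ] z [ 0.444 -0.137 -0.885] y [ 0.249  0.968 -0.025] F [ 0.5 -0.1 -1.7]
top yel 45 [[0.53, -0.42, 0.161], [0.536, -0.397, 0.171], [0.541, -0.378, 0.185]] normal [ 0.88 -0.14  0.46]
top cap 208 [[0.406, -0.455, 0.059], [0.494, -0.404, 0.241], [0.51, -0.388, 0.246]] normal [-0.9   0.14  0.41]
scene yel 1080 [[0.492, -0.426, 0.141], [0.53, -0.407, 0.162], [0.538, -0.381, 0.182]] normal [ 0.8  -0.57 -0.18]
scene cap 649 [[0.408, -0.453, 0.06], [0.503, -0.401, 0.236], [0.514, -0.383, 0.244]] normal [-0.75 -0.42  0.51]
```

View pics/s6.png

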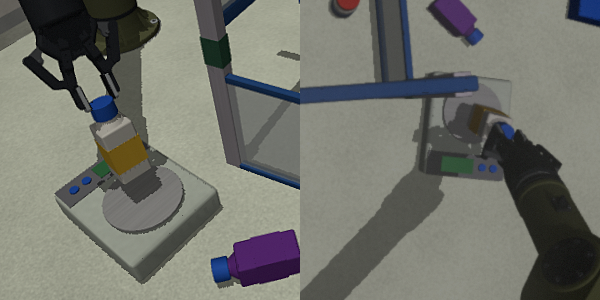

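The bottle hangs over the pan (145,195), leaning base-forward. Measuring the lean numerically before setting it down.

```bash
cat > lean.py <<'E'
from h import *
def lean():
    p,d,m=grab("scene"); s=r.sense(); M=R.from_quat(s['ee_rot']).as_matrix(); y=M[:2,1]/np.linalg.norm(M[:2,1]); h=np.array([y[1],-y[0]]); c=np.array(s['position'])
    hsv=cv2.cvtColor(p,cv2.COLOR_BGR2HSV); vv,uu=np.mgrid[0:480,0:640]; g=(d>0)&((cv2.inRange(hsv,(20,90,60),(35,255,255))>0)|(cv2.inRange(hsv,(100,130,50),(125,255,255))>0))
    P=bydepth(m,np.c_[uu[g],vv[g]],d); q=P[:,:2]-c[:2]; U=q@h; V=q@y
    k=(abs(U)<.1)&(abs(V)<.06)&(P[:,2]>.075)&(P[:,2]<c[2]+.02); U,V,Z=U[k],V[k],P[k,2]
    out=[]
    for z in np.arange(.08,.28,.008):
        w=(Z>=z)&(Z<z+.008)
        if w.sum()>12: out.append((z+.004,np.percentile(U[w],96),np.percentile(V[w],4),np.percentile(V[w],96)))
    print("h",h.round(3)); print(np.round(np.array(out)*1000))
    return
lean()
E
python3 lean.py
```

```text
h [ 0.97  -0.245]
[[140.  43. -27.  22.]
 [148.  42. -27.  22.]
 [156.  41. -27.  21.]
 [164.  40. -27.  21.]
 [172.  39. -27.  22.]
 [180.  38. -27.  21.]
 [220.  24. -18.   8.]
 [228.  24. -19.   9.]
 [236.  23. -18.  11.]
 [244.  22. -15.  13.]]
```

Request:
{"fn": "step_arm", "kwargs": {
  "increments": [
    [8,0,-10,0,1],
    [17,-1,-22,0,1],
    [17,-1,-34,0,1],
    [17,-1,-40,0,1],
    [17,-1,-43,0,1],
    [17,-1,-43,0,1]
  ]
}}

```text
time: 22.25
position: [0.508, -0.3902, 0.2172]
ee_rot: [0.117, 0.964, -0.041, 0.236]
wrist_force: [0.9, 1.8, 1.9]
gripper_width: 0.0341
gripper_force: 20.5
```

Request:
{"fn": "step_arm", "kwargs": {
  "increments": [
    [0,0,-2,0,1],
    [0,0,-4,0,1],
    [0,0,-4,0,1]
  ]
}}

```text
time: 22.55
position: [0.5101, -0.3911, 0.2168]
ee_rot: [0.117, 0.963, -0.042, 0.24]
wrist_force: [1.2, 3.5, 9.2]
gripper_width: 0.0342
gripper_force: 21.2
```

```bash
python3 st.py; python3 lean.py
```

```text
22.6 q [ 0.63   0.05   0.086  1.926 -0.298  0.734  2.224] p [ 0.5101 -0.3911  0.2168] z [ 0.451 -0.137 -0.882] y [ 0.245  0.969 -0.025] F [1.2 3.5 9.2]
h [ 0.97  -0.245]
[[ 92.  40. -25.  22.]
 [100.  41. -25.  23.]
 [108.  41. -25.  22.]
 [116.  40. -25.  23.]
 [124.  39. -25.  22.]
 [132.  38. -25.  22.]
 [140.  37. -25.  24.]
 [180.  25. -18.  10.]
 [188.  24. -18.  10.]
 [196.  22. -16.  14.]
 [204.  21. -14.  12.]]
```

Request:
{"fn": "step_arm", "kwargs": {
  "increments": [
    [3,-1,1,0,1],
    [6,-2,1,0,1],
    [9,-4,1,0,1],
    [12,-5,1,0,1],
    [15,-6,1,0,1],
    [15,-6,1,0,1]
  ]
}}

```text
time: 23.2
position: [0.5233, -0.3972, 0.2153]
ee_rot: [0.117, 0.964, -0.042, 0.237]
wrist_force: [-0.5, 1.8, 7.4]
gripper_width: 0.0344
gripper_force: 21.7
```

```bash
python3 st.py; python3 lean.py
```

```text
23.2 q [ 0.624  0.082  0.085  1.893 -0.293  0.737  2.211] p [ 0.5233 -0.3972  0.2153] z [ 0.447 -0.136 -0.884] y [ 0.245  0.969 -0.025] F [-0.5  1.8  7.4]
h [ 0.97  -0.245]
[[ 92.  30. -23.  23.]
 [100.  31. -23.  24.]
 [108.  31. -24.  23.]
 [116.  31. -24.  23.]
 [124.  31. -24.  24.]
 [132.  31. -24.  23.]
 [140.  31. -24.  24.]
 [180.  22. -17.   9.]
 [188.  23. -18.   9.]
 [196.  22. -14.  13.]
 [204.  20. -11.  13.]]
```

The bottle stands upright at about (0.529, -0.399), within 4 mm of the pan's centre. Releasing and backing off along the tool axis.

Request:
{"fn": "step_arm", "kwargs": {
  "increments": [
    [0,0,0,0,0.15],
    [0,0,0,0,0.1],
    [0,0,0,0,0],
    [0,0,0,0,-0.2],
    [0,0,0,0,-0.3],
    [-5,1,10,0,-0.3],
    [-12,4,25,0,-0.3],
    [-22,7,44,0,-0.3]
  ]
}}

```text
time: 24.05
position: [0.4998, -0.3892, 0.2586]
ee_rot: [0.117, 0.964, -0.041, 0.236]
wrist_force: [1.1, -0.0, -0.1]
gripper_width: 0.055
gripper_force: 0.0
```

Request:
{"fn": "step_arm", "kwargs": {
  "increments": [
    [-20,6,40,0,-0.3],
    [-40,12,80,0,-0.3],
    [-60,18,120,0,-0.3],
    [-60,18,120,0,-0.3]
  ]
}}

```text
time: 24.45
position: [0.4394, -0.3738, 0.3882]
ee_rot: [0.118, 0.962, -0.045, 0.242]
wrist_force: [-0.5, -0.1, -0.4]
gripper_width: 0.0554
gripper_force: 0.0
```

```bash
python3 st.py
python3 - <<'E'
from h import *
p,d,m=grab("scene"); s,e,mt=grab("top"); cv2.imwrite("pics/end.png",p)
def col(im,dd,mm,lo,hi,box):
    k=cv2.inRange(cv2.cvtColor(im,cv2.COLOR_BGR2HSV),lo,hi); v,u=np.nonzero((k>0)&(dd>0)); P=bydepth(mm,np.c_[u,v],dd); g=(abs(P[:,0]-box[0])<.06)&(abs(P[:,1]-box[1])<.06); P=P[g]; return len(P),np.round(np.percentile(P,[5,50,95],axis=0),3).tolist()
print("yel scene",col(p,d,m,(20,90,60),(35,255,255),(.528,-.402)))
print("cap top",col(s,e,mt,(100,130,50),(125,255,255),(.528,-.402)))
print("handle",col(s,e,mt,(5,150,80),(20,255,255),(.49,.09)))
t0=np.load("top0.npz"); 
for nm,(x0,y0,x1,y1) in dict(jar=(255,170,292,210),can=(370,160,405,200),beaker=(98,270,150,318)).items(): print(nm,np.abs(s[y0:y1,x0:x1].astype(int)-t0['p'][y0:y1,x0:x1]).mean().round(1))
E
```

```text
24.4 q [ 0.657 -0.18   0.113  1.797 -0.222  1.083  2.161] p [ 0.4394 -0.3738  0.3882] z [ 0.455 -0.144 -0.879] y [ 0.248  0.968 -0.031] F [-0.5 -0.1 -0.4]
yel scene (867, [[0.51, -0.425, 0.093], [0.55, -0.408, 0.114], [0.557, -0.38, 0.134]])
cap top (241, [[0.515, -0.406, 0.195], [0.528, -0.393, 0.198], [0.541, -0.38, 0.201]])
handle (912, [[0.452, 0.082, 0.359], [0.492, 0.093, 0.361], [0.532, 0.103, 0.364]])
jar 1.5
can 1.5
beaker 1.4
```

```bash
python3 -c "
from workcell import r
print(r.job_done())"
```

```text
the job is handed in; nothing more can be done
None
```

Job handed in at about 24.5 s of robot time: the sash stays up by itself with its edge about 0.28 m above the bench, the bottle stands upright about 5 mm or less from the pan's centre, and the beaker, jar and can look unmoved in the top view; to reach under the sash I tilted the tool about 0.48 rad by driving the arm repeatedly against its reach limits, a tilt no row sets directly.

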